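Draw the filling tray out until the open bottle stands under the spout

TASK

Hook a fingertip behind the upright lip at the front of the sliding tray and draw the tray out along its rails, towards the robot, until the one bottle without a spray cap stands under the dosing spout, with the spout tip over its open mouth. Move only the tray: do not touch or lift the bottles, keep them upright in their pockets, leave the spout stand alone and do not disturb the beaker, dish and jar beside the rails. Then move clear.

Things in the scene. Friction and masses are not known exactly. Their poses are not given: they have to be found in the camera images.
- bed: Dark steel bed with two low aluminium guide rails (24 mm high, 48 to 58 mm either side of the centre line), fixed to the table at a different place and yaw (up to 0.28 rad from +x) each time. x points inward along the rails, away from the robot, y left, z up. Origin at table height on the centre line; the bed reaches from x = -340 to +90 mm and y = -60 to +60 mm.
- tray: Flat aluminium tray, 88 mm wide, top face 24 mm above the table. Axes as the bed's; origin at table height under the middle of its bottle rack, on the bed's origin at the start (fully in). It slides only along x: up to 160 mm out (to its -x), or back. Drag about 3 N plus 8 N per m/s; it stays where it is left. It spans x = -196 (lip) to +72 mm; bare from x = -190 to -56 mm, room for fingertips.
- lip (a point): Middle of the top edge of the tray's front lip, on the inner (rack-side) face, which is the face to hook. The lip is an upright plate 6 mm thick, 88 mm wide, its top 54 mm above the table and 30 mm above the tray. Lies at x = -190 mm, y = 0 of the tray. Axes as the tray's.
- rack (a point): Middle of the top of the grey plastic bottle rack on the tray, 44 mm above the table, at x = 0, y = 0 of the tray. The rack is 112 mm long (x), 56 mm wide, 20 mm high, with three square pockets 30 mm wide at x = -34, 0 and +34 mm. Axes as the tray's.
- spout (a point): Tip of the dosing spout, a small downward steel cone 4 mm wide at the tip, 125 mm above the table, over the centre line of the rails and 60 to 85 mm to the front of the bed's origin. It hangs from a thin steel arm 165 mm above the table, which runs to a rod 200 mm high whose axis stands 125 mm left of the spout and 50 mm farther in. All fixed.
- mouth (a point): Centre of the open mouth (16 mm wide, in a rim 20 mm wide) of the bottle without a cap, 92 mm above the table. It must come under the spout. Axes upright when the bottle is upright.
- bottle_open: The bottle without a cap: amber glass, 28 mm in diameter, 68 mm high, 60 g, standing loose with 1 mm play in one of the three rack pockets, any of them. Origin at the centre of its underside, 24 mm above the table; z up its axis.
- bottle_a: Amber bottle with a black spray cap, 28 mm in diameter, 86 mm high with its cap, 80 g, loose in another pocket. Origin at the centre of its underside, 24 mm above the table.
- bottle_b: Another capped bottle like bottle_a, in the remaining pocket.
- stand: The dosing stand. Origin at table height straight under the spout tip; axes parallel to the tray's. Foot 110 by 75 mm, 14 mm high, left of the rails.
- beaker: Empty glass beaker, 68 mm in diameter, 95 mm high, standing to the left of the rails. Origin at the centre of its underside. To be left alone.
- dish: Shallow steel dish, 100 mm in diameter, 32 mm high, to the right of the rails. Origin at the centre of its underside. To be left alone.
- jar: Amber jar with a black lid, 52 mm in diameter, 70 mm high, to the right of the rails, farther in. Origin at the centre of its underside. To be left alone.
There are look-alikes about, which are no part of the job. What is shaped like the stand but purple is not meant.

How it is judged:
On the way:
1. the fingers draw the tray outward (pressing on it with it 15 mm or more out) (contact force between the fingers and tray above 0.5 N and distance of tray from where it was at the start of the episode above 0.015 m), for 0.1 s.
At the end, for the whole second after the job is handed in: The mouth of the open bottle is within 6 mm horizontally of the spout tip, the tray is at rest, all three bottles stand upright (within 0.12 rad) and seated in the rack, and the beaker, dish and jar are within 20 mm of where they began (horizontal distance between mouth and spout below 0.006 m and linear speed of tray below 0.005 m/s and angle between each of bottle_open, bottle_a, bottle_b's own z axis and vertical below 0.12 rad and height (world z) of bottle_open between 0.02 and 0.028 m and linear speed of each of bottle_open, bottle_a, bottle_b below 0.01 m/s and height (world z) of bottle_a between 0.02 and 0.028 m and height (world z) of bottle_b between 0.02 and 0.028 m and distance of each of beaker, dish, jar from where it was at the start of the episode below 0.02 m); the robot touches nothing.
It fails at once if a bottle is tipped by more than 0.3 rad (angle between any of bottle_open, bottle_a, bottle_b's own z axis and vertical above 0.3 rad).
It fails at once if a bottle is lifted by more than 12 mm (height (world z) of any of bottle_open, bottle_a, bottle_b above 0.036 m).
It fails at once if the robot touches a bottle (over 1 N) (contact force between any of the fingers, the arm and bottle_open above 1 N or contact force between any of the fingers, the arm and bottle_a above 1 N or contact force between any of the fingers, the arm and bottle_b above 1 N).
It fails at once if the robot presses on the spout stand (over 3 N) (contact force between any of the fingers, the arm and stand above 3 N).
It fails at once if the beaker, dish or jar is moved by more than 20 mm (distance of any of beaker, dish, jar from where it was at the start of the episode above 0.02 m).
It also fails if it takes over 40 s, if anything falls off the work surface, if the arm or the gripper's body presses on something with over 40 N, if the wrist force passes 120 N, or if a joint passes its speed limit or range.

ROBOT

A 7-joint arm with a two-finger parallel gripper is mounted at the origin on the work surface. World frame = base frame: x ahead of the robot, y to its left, z up, the work surface at z = 0. Lengths are in m, angles in rad, forces in N, time in s.
With the tool pointing down it reaches from about 0.425 to 0.95 m from the base axis. Payload 16.7 kg.
Tool frame: the origin (TCP) lies at the very end of the fingers, on their centre line; the grasp point (between the pads) lies 19 mm behind it (env.pinch_z is the distance from the TCP to the grasp point, in m); z points along the fingers, y is the direction in which the jaws open and shut (so a half turn about z gives the same grasp; the last joint's range is limited). The gripper opens to 94 mm and grips with 3 to 60 N. Pads are 16 mm wide; open, the fingers measure 119 mm over their backs; the gripper's body (75 mm by 177 mm) begins 78 mm behind the grasp point.
Start: joints at [1.095, 0.426, 0.074, 1.606, -0.034, 1.111, -0.067], TCP at [0.216, -0.639, 0.169] pointing down, gripper open.
Joint ranges: [-2.85, 2.85], [-0.5, 2.14], [-1.23, 1.37], [0.21, 2.46], [-1.02, 4.16], [0.16, 2.05], [-2.73, 2.73]. Speed limits (rad/s): [1.89, 1.89, 2.39, 2.39, 3.01, 3.01, 3.01].

INTERFACE

Orientations are given as [roll, pitch, yaw] about the fixed x, y, z axes, in that order (R = Rz(yaw) Ry(pitch) Rx(roll)).
In Python, from plant import sensors, cams, env gives the robot as it stands.
- The arm moves only by the tool servo_tool, never from a script. Its argument "motion" is a list of rows, each a list of 7 numbers: the opening, from 0 (shut) to 1 (fully open), then the shift along the tool's x, y, z in m, then the turn, a rotation vector about the tool's x, y, z in rad. A call has exactly 10 rows; each row is the pose to reach, as a shift and turn from the pose commanded when the call began, along the tool's axes at that moment; what a row does not reach only later rows make up. A row lasts 1/8 s, in which the tool goes at most 62.5 mm and 10.7 degrees, less where a joint would pass 70% of its speed; a pose out of reach is approached as far as the arm can. A call with a gripper value outside its range is refused whole. The fingers move at their own pace and stop on an object; "newtons" is the grip in N (left out, the last holds). Time passes only in rows, so rows that repeat a pose let the fingers close, or fill a call up. It gives the time, the measured TCP pose, the force and the opening at its end, in the units of the state.
- sensors.observe(): the state, without advancing time (a new reading comes with each control period).
- cams.grab_frame(name): name is "side" or "top"; returns a dict with "color" (420x560x3 uint8, blue, green, red), "depth" (420x560 float32, m along the optical axis (not along the pixel's ray), 0 where there is no reading), "vertical_fov" (degrees; the focal length in pixels is half the picture's height over the tangent of half this angle, whatever the lens; pixels are square), "cx", "cy" (the principal point, pixels), "xyz" and "orientation" of the camera in the world. Camera axes: x right, y down, z forward; pixel columns grow to the right and rows downward; lengths in m; the calibration is good to about 2 mm. A picture is of the moment at which its call begins.
- env.finish_job(): hands the job in, once; it reports no verdict.
Trained networks look in a picture, given as the dict that the camera call returned (one of the last four; its "shot" number tells which), for a name from the list of things; names that differ only in an ending like _2 or _b are one class to them, and where a whole thing is asked for, a point or a joint stands for the part that bears it (a point fixed in the world has none). Each returns a list of dicts, best first, with "conf" (0 to 1); they miss things now and then, are a little off and sometimes report something else, mostly with a low value. They report only what shows in the picture. A call takes as long as a camera call. They do not tell look-alikes from the thing itself.
- cams.trace(picture, query): "pixels" (420x560 bool, what is visible of it) and "location" ([row, column] in pixels, amid what is visible of it).
The state is a dict: "time_s": time; "joints": joint angles; "joint_vel": joint speeds; "joint_torque": joint torques, N m; "tool_pos": TCP position; "tool_rot": TCP orientation; "contact_force": force on the tool from outside, world axes, zero at the start; "moment": the same for the moment, N m; "gripper_width": finger opening in m.
Only numpy, scipy, OpenCV 4.12 (cv2) and the standard library are available. Lean on these libraries where they do the work, as an engineer would, in place of code of your own. Each camera call takes 0.05 s, during which the arm holds its last target.

## Working session

There is one attempt and no reset: what is moved stays moved. The work goes in short steps, Python scripts to look and compute and a tool call to move; the robot and the scene stay as the last step left them, time stands still between calls to the robot, and variables do not carry over. Pictures are saved under pics/ and viewed, and the job is handed in when it is done.

Besides the shell and the picture viewer there is one more tool, called by a JSON object that holds its "op" and its "data". servo_tool: Moves the arm, as the interface text tells. Its arguments: {"type":"object","properties":{"motion":{"type":"array"},"newtons":{"type":"number"}},"required":["motion"]}

```bash
mkdir -p pics; ls; cat > h.py <<'E'
import numpy as np, cv2
from scipy.spatial.transform import Rotation as R
from plant import sensors, cams, env
def K(p):
    f=210/np.tan(np.radians(p["vertical_fov"])/2); return f,p["cx"],p["cy"]
def rot(p):
    o=np.array(p["orientation"],float)
    return o if o.shape==(3,3) else R.from_euler('xyz',o).as_matrix()
def cloud(p):
    f,cx,cy=K(p); d=p["depth"]; v,u=np.mgrid[:420,:560]
    c=np.stack([(u-cx)/f*d,(v-cy)/f*d,d],-1)
    w=c@rot(p).T+np.array(p["xyz"]); w[d<=0]=np.nan; return w
def ray(p,r,c,z):
    f,cx,cy=K(p); d=rot(p)@np.array([(c-cx)/f,(r-cy)/f,1]); o=np.array(p["xyz"]); return o+d*(z-o[2])/d[2]
E
python3 - <<'E'
from h import *
for n in("side","top"):
    p=cams.grab_frame(n); print(n,p["xyz"],p["orientation"],p["vertical_fov"],p["cx"],p["cy"],p.get("shot"))
    cv2.imwrite(f"pics/{n}0.png",p["color"]); np.savez(f"{n}0.npz",w=cloud(p))
    for q in("bed","tray","lip","rack","spout","mouth","bottle_open","bottle_a","stand","beaker"):
        for t in cams.trace(p,q)[:4]:
            l=np.array(t["location"]); m=t["pixels"]; w=cloud(p)
            print(q,round(t["conf"],2),l.round(1),m.sum(),np.nanmedian(w[m],0).round(3) if m.any() else None)
print(sensors.observe())
E
```

```text
pics
side [ 0.4856442  -0.93743265  0.91207102] [-2.32783231  0.01011621 -0.20237809] 44.58425700788692 282.61813901563653 205.57443831489113 1
bed 0.6 [230.1 268.2] 6803 [ 0.609 -0.095  0.022]
tray 0.9 [220.9 291.2] 2563 [ 0.673 -0.09   0.025]
lip 0.6 [220.2 293.8] 2660 [ 0.676 -0.088  0.025]
lip 0.49 [229.3 266.4] 6853 [ 0.606 -0.094  0.022]
rack 0.87 [221.7 289.8] 2543 [ 0.673 -0.089  0.025]
spout 0.95 [186.7 299.6] 1218 [0.723 0.046 0.015]
spout 0.77 [330.4 330.3] 2588 [ 0.682 -0.399  0.015]
spout 0.66 [125.8 301. ] 966 [0.775 0.287 0.016]
spout 0.64 [199.5 339.1] 292 [ 0.791 -0.071  0.073]
mouth 0.57 [202.9 310.4] 181 [ 0.722 -0.079  0.072]
mouth 0.34 [221.9 289.6] 2652 [ 0.675 -0.089  0.025]
bottle_open 0.57 [203.1 312.5] 217 [ 0.724 -0.078  0.072]
bottle_a 0.81 [199.2 338.6] 260 [ 0.789 -0.072  0.076]
bottle_a 0.77 [202.1 323.8] 250 [ 0.756 -0.075  0.077]
bottle_a 0.43 [170.8 211.3] 934 [0.505 0.106 0.066]
stand 0.85 [332.3 332.2] 2600 [ 0.683 -0.399  0.015]
stand 0.83 [184.8 297.9] 1094 [0.722 0.045 0.015]
stand 0.62 [130.7 298.2] 874 [0.771 0.285 0.016]
beaker 0.91 [171.7 21
[... 1043 characters left out ...]
34]
{'time_s': 1.1, 'joints': array([ 1.09548554,  0.42610445,  0.07395364,  1.60601553, -0.0341088 ,
        1.11078153, -0.06708705]), 'joint_vel': array([-0.00250363, -0.00035864,  0.00102672,  0.000177  ,  0.00043154,
        0.00088877,  0.00159363]), 'joint_torque': array([-1.30891931e-03, -9.35538197e+01,  3.66345808e+00, -4.54546773e+01,
       -4.89835453e-02,  1.31396277e-02,  6.65050479e-06]), 'tool_pos': array([ 0.21599159, -0.63946687,  0.16855856]), 'tool_rot': array([-3.14154321e+00, -1.39616396e-05,  3.25712681e-01]), 'contact_force': array([-0.02176111, -0.5295483 ,  0.76086232]), 'moment': array([-0.06523815,  0.05283755,  0.00978742]), 'gripper_width': 0.09367610777709234}
```

View pics/side0.png

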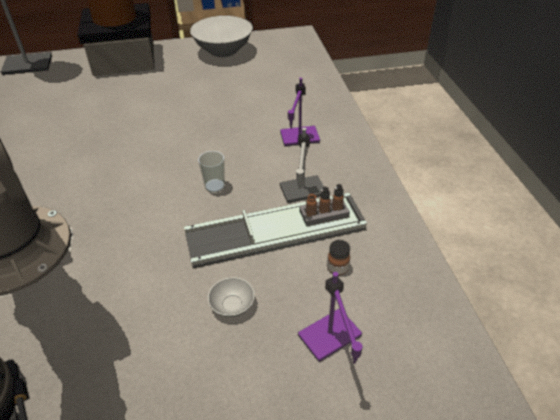

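View pics/top0.png

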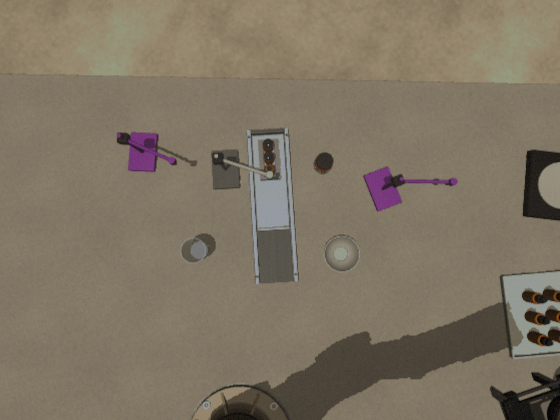

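```bash
python3 - <<'E'
import cv2,numpy as np
a=cv2.imread("pics/side0.png")[140:265,220:380]; b=cv2.imread("pics/top0.png")[120:290,200:330]
a=cv2.resize(a,(560,437),interpolation=cv2.INTER_CUBIC); 
cv2.imwrite("pics/cs.png",a); cv2.imwrite("pics/ct.png",cv2.resize(b,None,fx=3.5,fy=3.5,interpolation=cv2.INTER_CUBIC))
E
```

```text
(no output)
```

View pics/cs.png

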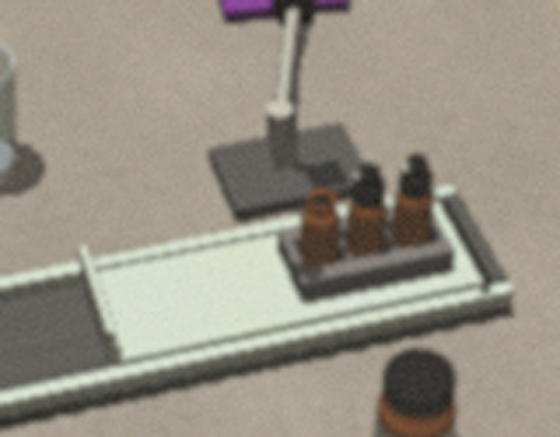

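View pics/ct.png

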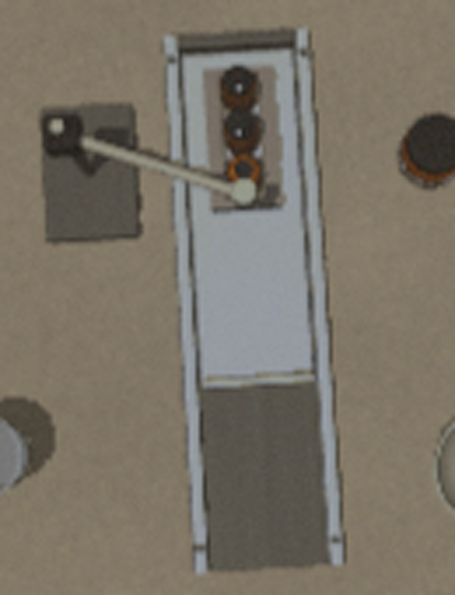

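The real stand is the grey one (foot at side (302,188), top (226,169)). The purple stands at side (330,332) and (300,135), and top (143,152) and (384,188), are decoys. The uncapped bottle with the orange ring sits in the front pocket: side about (312,197), top about (269,168). The capped ones are behind it. Next I'll measure the bed, spout tip and mouth.

```bash
python3 - <<'E'
from h import *
T=np.load("top0.npz")["w"]; S=np.load("side0.npz")["w"]
for n,w in(("top",T),("side",S)):
    P=w.reshape(-1,3); P=P[np.isfinite(P).all(1)]
    t=P[(P[:,0]>.35)&(P[:,0]<.85)&(abs(P[:,1]+.08)<.35)&(P[:,2]<.006)&(P[:,2]>-.01)]; print(n,"table z",np.median(t[:,2]))
    m=(P[:,2]>.010)&(P[:,2]<.03)&(P[:,0]>.38)&(P[:,0]<.87)&(P[:,1]>-.17)&(P[:,1]<-.0)
    img=np.zeros((600,200),np.uint8)
    q=P[m]; q=q[(q[:,1]<.0)]
    r=cv2.minAreaRect((q[:,:2]*1000).astype(np.float32)); print(r)
    # high points near spout
    k=(P[:,2]>.1)&(P[:,0]>.6)&(P[:,0]<.8)&(P[:,1]>-.15)&(P[:,1]<.13)
    q=P[k]; q=q[np.argsort(q[:,1])]; print(len(q)); print(q[::max(1,len(q)//25)].round(3))
E
```

```text
top table z -0.001097189844107449
((635.5499877929688, -78.25714874267578), (429.8089904785156, 119.6906509399414), 4.638502597808838)
403
[[ 0.694 -0.082  0.177]
 [ 0.758 -0.075  0.109]
 [ 0.691 -0.072  0.18 ]
 [ 0.694 -0.07   0.178]
 [ 0.694 -0.067  0.18 ]
 [ 0.788 -0.067  0.106]
 [ 0.793 -0.064  0.108]
 [ 0.799 -0.061  0.105]
 [ 0.7   -0.052  0.173]
 [ 0.705 -0.042  0.17 ]
 [ 0.704 -0.033  0.171]
 [ 0.71  -0.023  0.168]
 [ 0.71  -0.012  0.164]
 [ 0.719 -0.     0.17 ]
 [ 0.717  0.01   0.167]
 [ 0.72   0.02   0.163]
 [ 0.728  0.032  0.17 ]
 [ 0.728  0.041  0.173]
 [ 0.739  0.044  0.178]
 [ 0.742  0.046  0.175]
 [ 0.734  0.051  0.178]
 [ 0.73   0.053  0.197]
 [ 0.729  0.055  0.18 ]
 [ 0.731  0.059  0.191]
 [ 0.722  0.063  0.175]
 [ 0.742  0.069  0.173]]
side table z -6.393496672491006e-05
((634.5855102539062, -76.448974609375), (430.419677734375, 125.38373565673828), 4.424947261810303)
477
[[ 0.691 -0.083  0.161]
 [ 0.692 -0.08   0.173]
 [ 0.692 -0.078  0.16 ]
 [ 0.69  -0.076  0.167]
 [ 0.686 -0.075  0.176]
 [ 0.686 -0.073  0.156]
 [ 0.794 -0.071  0.111]
 [ 0.792 -0.07   0.104]
 [ 0.792 -0.068  0.105]
 [ 0.751 -0.066  0.108]
 [ 0.757 -0.062  0.11 ]
 [ 0.7   -0.042  0.168]
 [ 0.711 -0.026  0.168]
 [ 0.716 -0.005  0.166]
 [ 0.722  0.011  0.168]
 [ 0.725  0.032  0.17 ]
 [ 0.742  0.042  0.177]
 [ 0.745  0.045  0.176]
 [ 0.725  0.046  0.181]
 [ 0.731  0.048  0.169]
 [ 0.733  0.05   0.203]
 [ 0.727  0.052  0.179]
 [ 0.73   0.055  0.189]
 [ 0.735  0.056  0.196]
 [ 0.726  0.059  0.177]
 [ 0.745  0.067  0.178]]
```

```bash
python3 - <<'E'
import cv2
a=cv2.imread("pics/side0.png")[125:225,270:360]
cv2.imwrite("pics/cs2.png",cv2.resize(a,None,fx=6,fy=6,interpolation=cv2.INTER_CUBIC))
E
```

```text
(no output)
```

View pics/cs2.png

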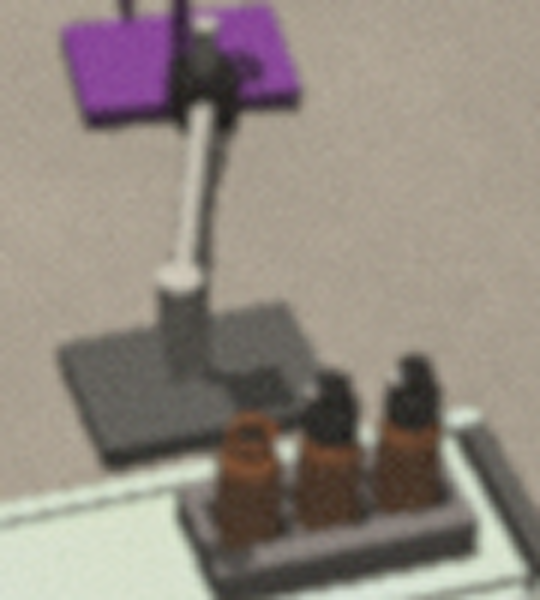

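{"op": "servo_tool", "data": {"motion": [[0,0,0,-0.06,0,0,0],[0,0.03,-0.022,-0.08,0,0,0.02],[0,0.08,-0.06,-0.08,0,0,0.05],[0,0.13,-0.097,-0.08,0,0,0.08],[0,0.18,-0.134,-0.08,0,0,0.11],[0,0.23,-0.172,-0.08,0,0,0.13],[0,0.28,-0.209,-0.08,0,0,0.15],[0,0.33,-0.246,-0.08,0,0,0.18],[0,0.38,-0.284,-0.08,0,0,0.2],[0,0.43,-0.321,-0.08,0,0,0.22]], "newtons": 20}}

```text
time_s: 2.35
tool_pos: [0.5216, -0.196, 0.249]
tool_rot: [3.141, -0.001, 0.105]
contact_force: [0.2, -0.5, -0.0]
gripper_width: 0.0006
```

```bash
cat > fit.py <<'E'
from h import *
def proj(p,X):
    f,cx,cy=K(p); c=(np.atleast_2d(X)-np.array(p["xyz"]))@rot(p); return np.stack([c[:,0]/c[:,2]*f+cx,c[:,1]/c[:,2]*f+cy],-1)
yaw=0.079; ex=np.array([np.cos(yaw),np.sin(yaw),0]); ey=np.array([-np.sin(yaw),np.cos(yaw),0])
O=np.array([.7596,-.0675,0])
def B(x,y,z): return O+ex*x+ey*y+np.array([0,0,z])
def draw(p,path,lines,crop,s):
    (r0,r1,c0,c1)=crop; im=cv2.resize(p["color"][r0:r1,c0:c1],None,fx=s,fy=s,interpolation=cv2.INTER_CUBIC)
    for pts,col in lines:
        q=((proj(p,np.array(pts))-[c0,r0]+.5)*s).astype(np.int32); cv2.polylines(im,[q.reshape(-1,1,2)],False,col,1)
    cv2.imwrite(path,im)
def circ(x,y,z,r): return [B(x+r*np.cos(t),y+r*np.sin(t),z) for t in np.linspace(0,2*np.pi,24)]
def overlay(n,path,crop,s,out,sx,om=-.034):
    p=cams.grab_frame(n)
    L=[([B(-.34,-.06,0),B(.09,-.06,0),B(.09,.06,0),B(-.34,.06,0),B(-.34,-.06,0)],(0,255,0)),
       ([B(-.19-out,-.044,.054),B(-.19-out,.044,.054)],(0,0,255)),
       (circ(om-out,0,.092,.010),(255,255,0)),(circ(sx,0,.165,.004),(255,0,255)),([B(sx,0,.165),B(sx,0,.125)],(255,0,255)),
       ([B(sx,0,.165),B(sx+.05,.125,.165)],(255,0,0)),([B(sx+.05,.125,.014),B(sx+.05,.125,.2)],(0,165,255)),
       ([B(a-out,b,.044) for a,b in((-.056,-.028),(.056,-.028),(.056,.028),(-.056,.028),(-.056,-.028))],(255,255,255))]
    draw(p,path,L,crop,s); return p
E
python3 - <<'E'
from fit import *
overlay("side","pics/o1.png",(120,270,180,380),4,0,-.069)
overlay("top","pics/o2.png",(120,290,200,340),3.5,0,-.069)
print(sensors.observe()["tool_pos"],sensors.observe()["tool_rot"])
E
```

```text
[ 0.52401729 -0.19101166  0.24867599] [-3.13973351e+00 -1.50651635e-03  1.13662943e-01]
```

View pics/o1.png

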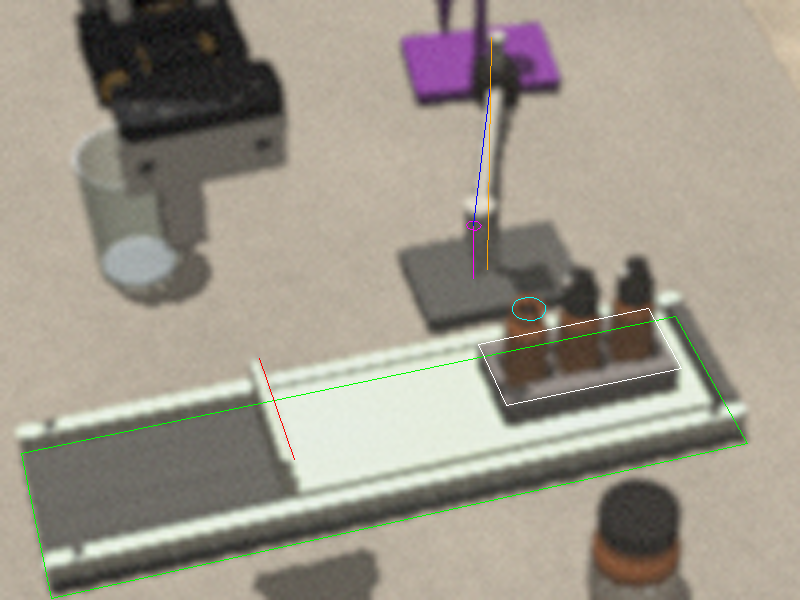

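View pics/o2.png

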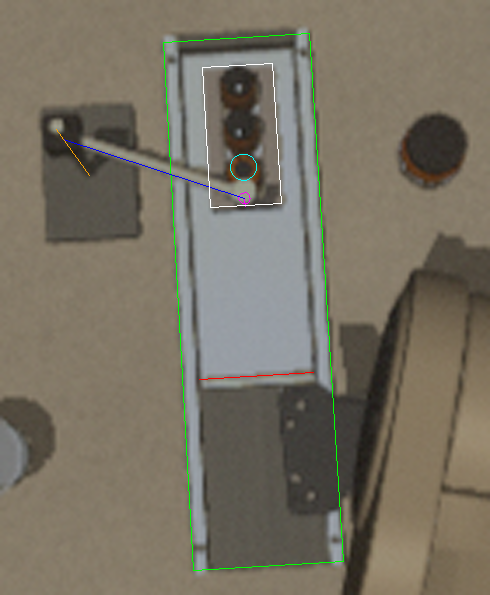

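```bash
python3 - <<'E'
from fit import *
from scipy.optimize import least_squares
s=cams.grab_frame("side"); t=cams.grab_frame("top")
def tri(a,b):
    r=least_squares(lambda X:np.r_[proj(s,X)[0]-a,proj(t,X)[0]-b],[.7,-.07,.15]); X=r.x
    d=X-O; return X.round(4),"bed",(d@ex).round(4),(d@ey).round(4),"res",r.fun.round(2)
print("cap",tri((300,170.75),(270,174.3)))
print("rodtop",tri((304.25,129),(216,155.7)))
print("mouth",tri((311.25,196.25),(269.4,168.5)))
for n,p in(("s",s),("t",t)):
    w=cloud(p).reshape(-1,3); d=w-O; b=np.stack([d@ex,d@ey,w[:,2]],-1)
    k=(b[:,2]>.11)&(abs(b[:,1])<.012)&(abs(b[:,0]+.07)<.03); print(n,"spout pts",np.median(b[k],0),k.sum(), b[k].min(0),b[k].max(0))
    k=(b[:,2]>.182)&(abs(b[:,1]-.125)<.02)&(abs(b[:,0]+.02)<.03); print(n,"rod",np.median(b[k],0),k.sum())
    k=(b[:,2]>.04)&(b[:,2]<.06)&(abs(b[:,1])<.044)&(abs(b[:,0]+.19)<.02); print(n,"lip",np.median(b[k],0),k.sum())
    for c in(-.034,0,.034):
        k=(b[:,2]>.075)&(b[:,2]<.115)&(abs(b[:,1])<.02)&(abs(b[:,0]-c)<.016); print(n,c,np.median(b[k],0),k.sum())
E
```

```text
cap (array([ 0.694 , -0.0749,  0.1809]), 'bed', np.float64(-0.066), np.float64(-0.0022), 'res', array([-0.36,  0.07,  0.05, -0.39]))
rodtop (array([0.734 , 0.0551, 0.199 ]), 'bed', np.float64(-0.0159), np.float64(0.1242), 'res', array([-0.44,  0.09,  0.06, -0.44]))
mouth (array([ 0.7232, -0.0714,  0.0949]), 'bed', np.float64(-0.0366), np.float64(-0.001), 'res', array([-0.38,  0.07,  0.06, -0.43]))
s spout pts [-0.06652505 -0.00273635  0.16750124] 119 [-0.07464874 -0.00983963  0.1268988 ] [-0.05745839  0.00970349  0.18265241]
s rod [-0.01633436  0.1236664   0.19283148] 31
s lip [-0.19477388 -0.0045988   0.05221425] 97
s -0.034 [-0.03535501 -0.00384442  0.08457242] 97
s 0 [-0.00352781 -0.00528524  0.0952833 ] 142
s 0.034 [ 0.03037575 -0.00471936  0.09473784] 136
t spout pts [-0.06584377  0.00031676  0.17740065] 54 [-0.07406949 -0.00933656  0.15950122] [-0.05782763  0.01054594  0.18238396]
t rod [-0.01699068  0.12395278  0.19699448] 19
t lip [-0.19316059 -0.00044334  0.05184254] 76
t -0.034 [-0.03350489 -0.002118    0.08252503] 60
t 0 [-0.00405524 -0.00099895  0.09686611] 75
t 0.034 [ 0.03016842 -0.00093313  0.09794434] 83
```

{"op": "servo_tool", "data": {"motion": [[0,0.03,-0.04,0,0,0,0.01],[0,0.06,-0.08,0,0,0,0.02],[0,0.085,-0.103,0,0,0,0.026],[0,0.085,-0.103,0.03,0,0,0.026],[0,0.085,-0.103,0.06,0,0,0.026],[0,0.085,-0.103,0.09,0,0,0.026],[0,0.085,-0.103,0.12,0,0,0.026],[0,0.085,-0.103,0.15,0,0,0.026],[0,0.085,-0.103,0.15,0,0,0.026],[0,0.085,-0.103,0.15,0,0,0.026]]}}

```text
time_s: 3.8
tool_pos: [0.5948, -0.0872, 0.0998]
tool_rot: [3.141, -0.001, 0.079]
contact_force: [0.4, -0.4, 0.3]
gripper_width: 0.0008
```

{"op": "servo_tool", "data": {"motion": [[0,0,-0.006,0.02,0,0,0],[0,0,-0.006,0.04,0,0,0],[0,0,-0.006,0.055,0,0,0],[0,0,-0.006,0.064,0,0,0],[0,0,-0.006,0.064,0,0,0],[0,-0.005,-0.006,0.064,0,0,0],[0,-0.01,-0.006,0.064,0,0,0],[0,-0.015,-0.006,0.064,0,0,0],[0,-0.02,-0.006,0.064,0,0,0],[0,-0.022,-0.006,0.064,0,0,0]]}}

```text
time_s: 5.05
tool_pos: [0.5716, -0.0822, 0.0347]
tool_rot: [3.142, -0.0, 0.08]
contact_force: [0.1, -0.2, 0.4]
gripper_width: 0.0004
```

```bash
python3 - <<'E'
from fit import *
overlay("side","pics/o3.png",(120,270,180,380),4,0,-.066)
o=sensors.observe(); d=o["tool_pos"]-O; print(d@ex,d@ey,o["tool_pos"],o["tool_rot"],o["contact_force"])
E
```

```text
-0.1886577643349606 0.00019258242540917748 [ 0.57151544 -0.08219648  0.03467574] [3.14157716e+00 6.26070193e-05 7.96775449e-02] [-0.50005391  0.43478397  0.00769886]
```

View pics/o3.png

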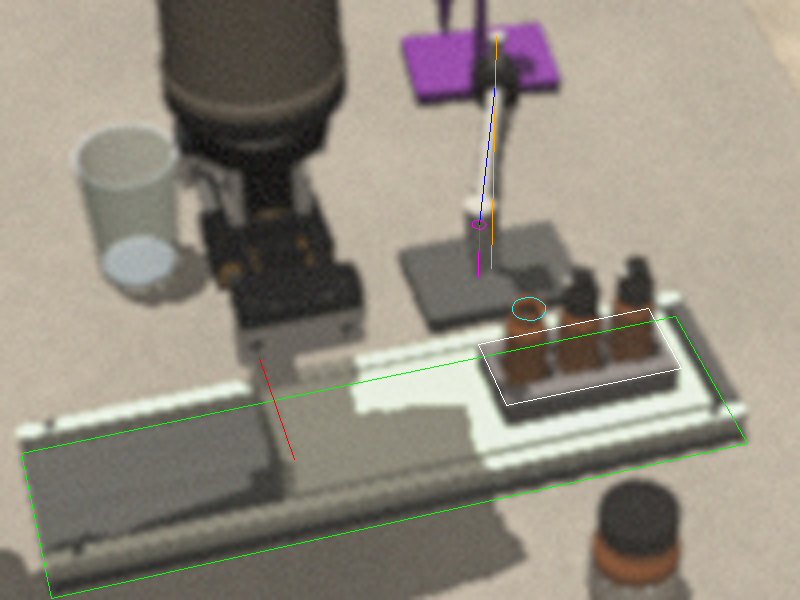

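{"op": "servo_tool", "data": {"motion": [[0,-0.003,0,0,0,0,0],[0,-0.006,0,0,0,0,0],[0,-0.009,0,0,0,0,0],[0,-0.012,0,0,0,0,0],[0,-0.015,0,0,0,0,0],[0,-0.017,0,0,0,0,0],[0,-0.019,0,0,0,0,0],[0,-0.02,0,0,0,0,0],[0,-0.02,0,0,0,0,0],[0,-0.02,0,0,0,0,0]]}}

```text
time_s: 6.35
tool_pos: [0.552, -0.0837, 0.0346]
tool_rot: [-3.142, -0.0, 0.08]
contact_force: [0.7, -0.2, 0.2]
gripper_width: 0.0003
```

```bash
cat > chk.py <<'E'
from fit import *
import sys
out=float(sys.argv[1]); k=sys.argv[2]
s=overlay("side",f"pics/s{k}.png",(120,270,180,380),4,out,-.066)
t=overlay("top",f"pics/t{k}.png",(120,290,200,340),3.5,out,-.066)
o=sensors.observe(); d=o["tool_pos"]-O; print(o["time_s"],d@ex,d@ey,o["contact_force"])
for n,p in(("s",s),("t",t)):
    w=cloud(p).reshape(-1,3); d=w-O; b=np.stack([d@ex,d@ey,w[:,2]],-1)
    for c in(-.034,0,.034):
        k=(b[:,2]>.075)&(b[:,2]<.115)&(abs(b[:,1])<.02)&(abs(b[:,0]-c+out)<.016); print(n,c,(np.median(b[k],0)+[out,0,0]).round(4),k.sum())
E
python3 chk.py 0.019 4
```

```text
6.45 -0.20819104993555174 0.0002747867400089148 [ 0.4124329  -0.22702456 -0.26051727]
s -0.034 [-0.0235 -0.0052  0.0834] 43
s 0 [ 0.008  -0.0036  0.0884] 123
s 0.034 [ 0.0413 -0.0047  0.0946] 125
t -0.034 [-0.0212 -0.0007  0.0835] 20
t 0 [ 0.0074 -0.0007  0.0877] 78
t 0.034 [ 0.0432 -0.0007  0.0969] 73
```

View pics/s4.png

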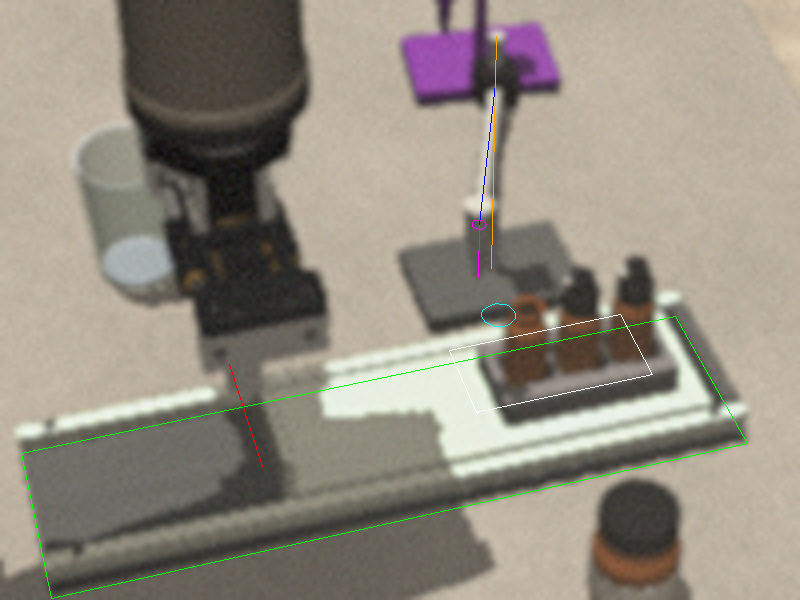

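View pics/t4.png

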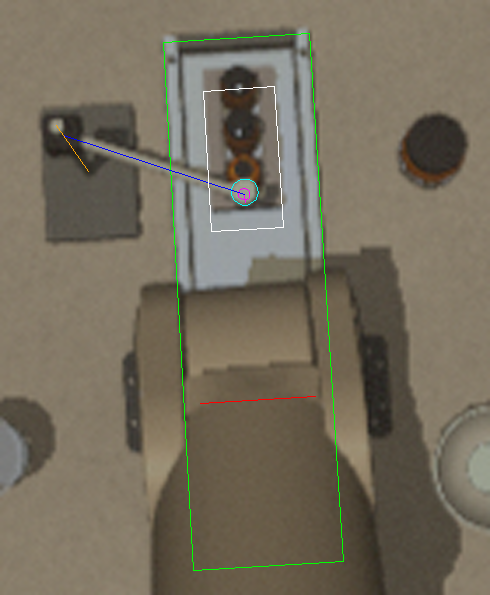

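```bash
python3 - <<'E'
from fit import *
s=cams.grab_frame("side"); o=sensors.observe(); X=o["tool_pos"]
L=[([X,X+[0,0,.1]],(0,0,255)),([X-ex*.008,X+ex*.008],(0,255,255)),([X-ey*.0125,X+ey*.0125],(255,255,0)),
([B(-.19,-.044,.024),B(-.19,-.044,.054),B(-.19,.044,.054),B(-.19,.044,.024)],(0,255,0))]
draw(s,"pics/f.png",L,(180,260,200,300),7)
w=cloud(s).reshape(-1,3); d=w-O; b=np.stack([d@ex,d@ey,w[:,2]],-1)
k=(abs(b[:,1])<.05)&(b[:,0]<-.15)&(b[:,0]>-.26)&(b[:,2]>.03)&(b[:,2]<.12)
q=b[k]; q=q[np.argsort(q[:,2])]; print(len(q)); print(q[::max(1,len(q)//40)].round(3))
E
```

```text
163
[[-0.197 -0.008  0.031]
 [-0.196 -0.046  0.032]
 [-0.197  0.025  0.033]
 [-0.192 -0.04   0.035]
 [-0.196 -0.037  0.036]
 [-0.196 -0.015  0.039]
 [-0.195 -0.041  0.04 ]
 [-0.197 -0.028  0.041]
 [-0.196 -0.006  0.043]
 [-0.196 -0.029  0.045]
 [-0.197 -0.041  0.047]
 [-0.191  0.002  0.05 ]
 [-0.191  0.022  0.052]
 [-0.192 -0.02   0.052]
 [-0.196 -0.019  0.052]
 [-0.192 -0.031  0.053]
 [-0.191 -0.028  0.053]
 [-0.193  0.004  0.053]
 [-0.196  0.001  0.053]
 [-0.192  0.01   0.053]
 [-0.194 -0.021  0.054]
 [-0.197 -0.041  0.055]
 [-0.194 -0.039  0.055]
 [-0.193 -0.016  0.056]
 [-0.196 -0.019  0.056]
 [-0.209 -0.009  0.079]
 [-0.214 -0.011  0.082]
 [-0.213 -0.009  0.084]
 [-0.207 -0.012  0.085]
 [-0.211 -0.013  0.087]
 [-0.216 -0.013  0.088]
 [-0.206 -0.011  0.091]
 [-0.213 -0.011  0.092]
 [-0.204 -0.011  0.093]
 [-0.202 -0.013  0.094]
 [-0.203 -0.01   0.095]
 [-0.213 -0.013  0.097]
 [-0.199 -0.011  0.098]
 [-0.206 -0.011  0.1  ]
 [-0.198 -0.01   0.1  ]
 [-0.201 -0.012  0.102]]
```

View pics/f.png

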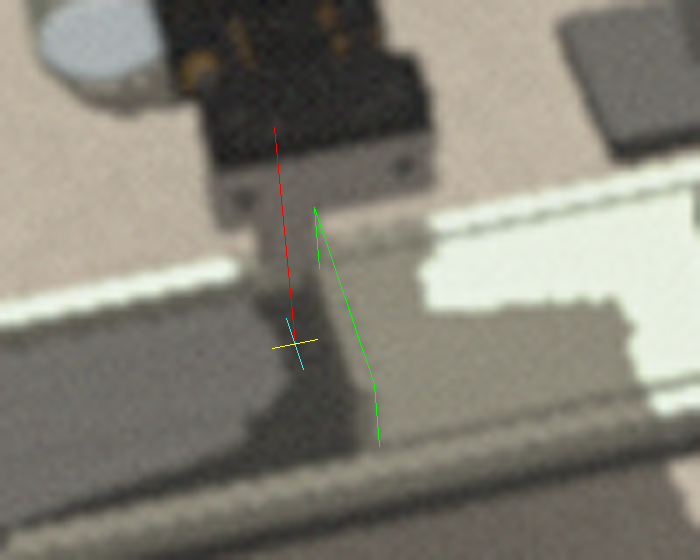

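```bash
python3 - <<'E'
from fit import *
import glob
s=cams.grab_frame("side"); X=sensors.observe()["tool_pos"]; print(X)
w=cloud(s).reshape(-1,3); d=w-X; b=np.stack([d@ex,d@ey,d[:,2]],-1)
k=(abs(b[:,1])<.1)&(abs(b[:,0])<.05)&(b[:,2]>.023)&(b[:,2]<.25)
q=b[k]
for z in np.arange(.023,.2,.006):
    r=q[(q[:,2]>=z)&(q[:,2]<z+.006)]
    if len(r): print(round(z,3),len(r),r.min(0)[:2].round(3),r.max(0)[:2].round(3))
# earlier frame: o1 gripper at higher pose from chk? project start pose
S=np.load("side0.npz")["w"]; T=np.load("top0.npz")["w"]
X0=np.array([.216,-.639,.1686])
for n,W in(("s",S),("t",T)):
    d=W.reshape(-1,3)-X0; k=(np.hypot(d[:,0],d[:,1])<.1)&(d[:,2]>-.1); 
    q=d[k]; print(n,k.sum(), np.nanmin(q[:,2]) if k.any() else None, np.histogram(q[:,2],bins=np.arange(-.1,.2,.02)))
E
```

```text
[ 0.55202706 -0.08366302  0.0346115 ]
0.023 1 [0.016 0.014] [0.016 0.014]
0.035 1 [-0.009 -0.002] [-0.009 -0.002]
0.041 6 [-0.009 -0.01 ] [0.009 0.007]
0.047 12 [-0.009 -0.013] [0.008 0.004]
0.053 19 [-0.008 -0.015] [ 0.009 -0.01 ]
0.059 18 [-0.009 -0.016] [ 0.009 -0.008]
0.065 9 [-0.007 -0.015] [ 0.009 -0.01 ]
0.131 27 [-0.032 -0.081] [0.033 0.074]
0.137 83 [-0.033 -0.083] [0.033 0.079]
0.143 105 [-0.033 -0.083] [0.033 0.075]
0.149 146 [-0.033 -0.084] [0.034 0.076]
0.155 208 [-0.033 -0.088] [0.034 0.081]
0.161 74 [-0.033 -0.089] [0.034 0.088]
0.167 127 [-0.033 -0.09 ] [0.034 0.084]
0.173 536 [-0.034 -0.092] [0.035 0.082]
0.179 79 [-0.034 -0.086] [0.023 0.066]
0.185 58 [-0.022 -0.018] [0.023 0.015]
0.191 46 [-0.019 -0.019] [ 0.023 -0.001]
0.197 50 [-0.019 -0.019] [ 0.024 -0.003]
s 1486 0.10340437623859242 (array([  0,   0,   0,   0,   0,   0,   0,   0,   0,   0,  12,  25, 435,
       187,   7]), array([-1.00000000e-01, -8.00000000e-02, -6.00000000e-02, -4.00000000e-02,
       -2.00000000e-02,  1.38777878e-17,  2.00000000e-02,  4.00000000e-02,
        6.00000000e-02,  8.00000000e-02,  1.00000000e-01,  1.20000000e-01,
        1.40000000e-01,  1.60000000e-01,  1.80000000e-01,  2.00000000e-01]))
t 2080 0.032182549873547156 (array([  0,   0,   0,   0,   0,   0,   8,  88,  98,  47,  27,  54, 341,
       732, 185]), array([-1.00000000e-01, -8.00000000e-02, -6.00000000e-02, -4.00000000e-02,
       -2.00000000e-02,  1.38777878e-17,  2.00000000e-02,  4.00000000e-02,
        6.00000000e-02,  8.00000000e-02,  1.00000000e-01,  1.20000000e-01,
        1.40000000e-01,  1.60000000e-01,  1.80000000e-01,  2.00000000e-01]))
```

The tray has not moved. In the picture and depth data, the fingertip ends about 37 mm above the reported TCP, and the gripper body is offset by the same amount. So the finger passed over the lip. I'll move back inside the lip and go lower, checking with the camera.

{"op": "servo_tool", "data": {"motion": [[0,0.01,0,0,0,0,0],[0,0.02,0,0,0,0,0],[0,0.03,0,0,0,0,0],[0,0.04,0,0,0,0,0],[0,0.04,0,0,0,0,0],[0,0.04,0,0.01,0,0,0],[0,0.04,0,0.02,0,0,0],[0,0.04,0,0.028,0,0,0],[0,0.04,0,0.032,0,0,0],[0,0.04,0,0.032,0,0,0]]}}

```text
time_s: 7.8
tool_pos: [0.5916, -0.0805, 0.0023]
tool_rot: [-3.141, 0.001, 0.08]
contact_force: [0.7, -0.3, -0.7]
gripper_width: 0.0007
```

```bash
python3 - <<'E'
from fit import *
s=cams.grab_frame("side"); o=sensors.observe(); X=o["tool_pos"]; d=X-O; print(X,d@ex,d@ey,o["contact_force"])
Y=X+[0,0,.037]
L=[([Y,Y+[0,0,.08]],(0,0,255)),([Y-ex*.008,Y+ex*.008],(0,255,255)),([Y-ey*.0125,Y+ey*.0125],(255,255,0))]
draw(s,"pics/f2.png",L,(180,260,200,300),7)
w=cloud(s).reshape(-1,3); d=w-X; b=np.stack([d@ex,d@ey,d[:,2]],-1)
k=(abs(b[:,1])<.016)&(abs(b[:,0])<.011)&(b[:,2]>.0)&(b[:,2]<.25)
q=b[k]
for z in np.arange(.0,.2,.006):
    r=q[(q[:,2]>=z)&(q[:,2]<z+.006)]
    if len(r): print(round(z,3),len(r),r.min(0)[:2].round(3),r.max(0)[:2].round(3))
E
```

```text
[ 0.59189276 -0.08047976  0.00259866] -0.1682085135138156 0.000295815854191655 [-0.03030921 -0.50543018 -0.18361993]
0.012 4 [ 0.004 -0.01 ] [0.009 0.013]
0.018 70 [-0.011 -0.016] [0.011 0.014]
0.024 3 [-0.001 -0.013] [0.009 0.006]
0.036 4 [-0.009  0.001] [-0.008  0.012]
0.042 7 [-0.009 -0.013] [ 0.005 -0.008]
0.048 14 [-0.009 -0.014] [ 0.009 -0.002]
0.054 17 [-0.009 -0.016] [ 0.008 -0.003]
0.06 11 [-0.009 -0.014] [ 0.009 -0.011]
0.066 2 [-0.004 -0.016] [-0.002 -0.013]
0.15 3 [-0.003 -0.016] [ 0.005 -0.014]
0.156 8 [-0.009 -0.016] [ 0.009 -0.013]
0.168 5 [-0.007 -0.008] [ 0.007 -0.007]
0.174 22 [-0.01  -0.016] [ 0.011 -0.009]
0.18 20 [-0.011 -0.014] [ 0.011 -0.007]
0.186 20 [-0.011 -0.013] [ 0.01  -0.007]
0.192 21 [-0.011 -0.013] [ 0.009 -0.007]
0.198 17 [-0.01  -0.014] [ 0.009 -0.01 ]
```

View pics/f2.png

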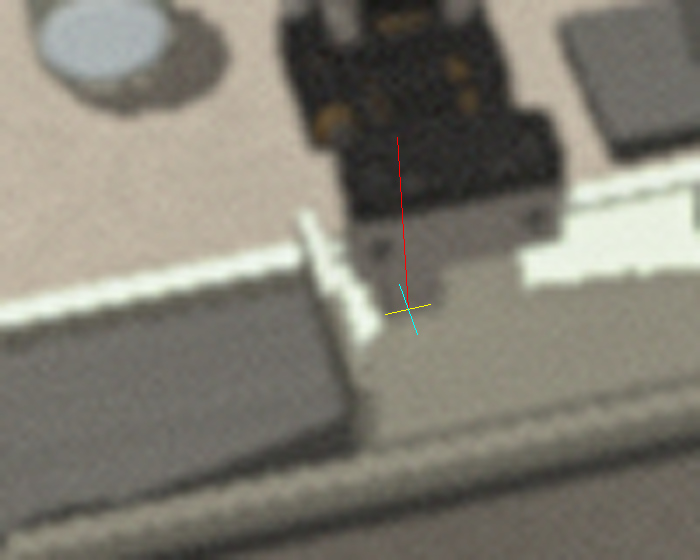

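The fingertip is now inside the lip and about 10 mm below its top edge. I'll lower it another 8 mm and pull.

{"op": "servo_tool", "data": {"motion": [[0,0,0,0.004,0,0,0],[0,0,0,0.008,0,0,0],[0,-0.008,0,0.008,0,0,0],[0,-0.012,0,0.008,0,0,0],[0,-0.016,0,0.008,0,0,0],[0,-0.02,0,0.008,0,0,0],[0,-0.024,0,0.008,0,0,0],[0,-0.028,0,0.008,0,0,0],[0,-0.03,0,0.008,0,0,0],[0,-0.03,0,0.008,0,0,0]]}}

```text
time_s: 9.1
tool_pos: [0.5617, -0.083, -0.0054]
tool_rot: [-3.142, 0.0, 0.08]
contact_force: [1.9, -0.5, 1.2]
gripper_width: 0.0004
```

```bash
python3 chk.py 0.016 5
```

```text
9.2 -0.19851923607252353 0.0002728979800172624 [1.41512389 0.17796914 0.47075672]
s -0.034 [-0.037  -0.0038  0.084 ] 99
s 0 [-0.0044 -0.0058  0.0951] 136
s 0.034 [ 0.0293 -0.0048  0.095 ] 141
t -0.034 [-0.0401 -0.0072  0.079 ] 19
t 0 [-0.0045 -0.001   0.0979] 78
t 0.034 [ 0.0295 -0.0006  0.0973] 80
```

View pics/s5.png

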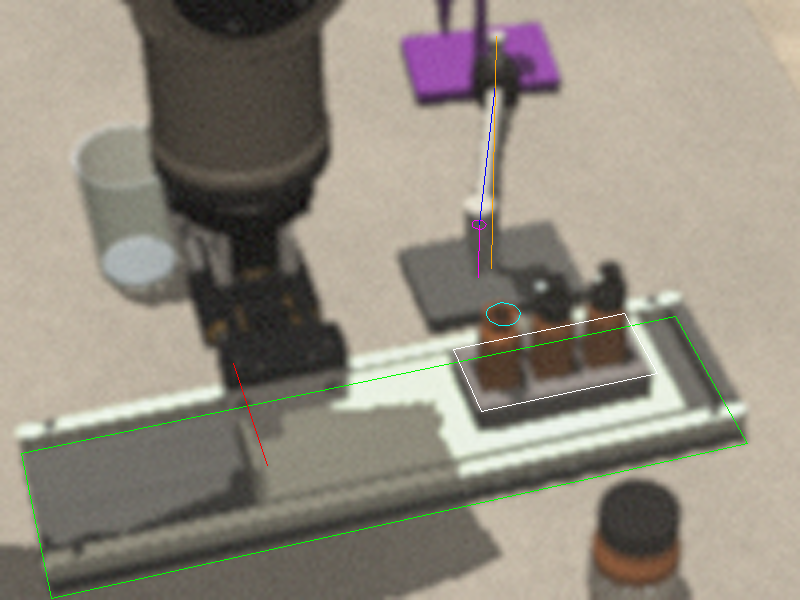

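{"op": "servo_tool", "data": {"motion": [[0,-0.002,0,0,0,0,0],[0,-0.004,0,0,0,0,0],[0,-0.006,0,0,0,0,0],[0,-0.008,0,0,0,0,0],[0,-0.01,0,0,0,0,0],[0,-0.011,0,0,0,0,0],[0,-0.012,0,0,0,0,0],[0,-0.013,0,0,0,0,0],[0,-0.013,0,0,0,0,0],[0,-0.013,0,0,0,0,0]]}}

```text
time_s: 10.45
tool_pos: [0.5488, -0.0839, -0.0054]
tool_rot: [-3.142, 0.0, 0.08]
contact_force: [1.0, 0.1, 0.2]
gripper_width: 0.0003
```

```bash
python3 chk.py 0.030 6; python3 - <<'E'
from fit import *
s=cams.grab_frame("side"); cv2.imwrite("pics/s6raw.png",cv2.resize(s["color"][155:235,270:360],None,fx=8,fy=7,interpolation=cv2.INTER_CUBIC))
E
```

```text
10.55 -0.21140852863111562 0.00027099240186147645 [ 0.65118698 -0.49720159  0.39589169]
s -0.034 [-0.0357 -0.0045  0.0836] 100
s 0 [-0.0034 -0.0057  0.0955] 137
s 0.034 [ 0.0311 -0.005   0.0946] 143
t -0.034 [-0.0383 -0.0005  0.0813] 52
t 0 [-0.0031 -0.0006  0.0979] 75
t 0.034 [ 0.0307 -0.0011  0.0978] 79
```

View pics/s6.png

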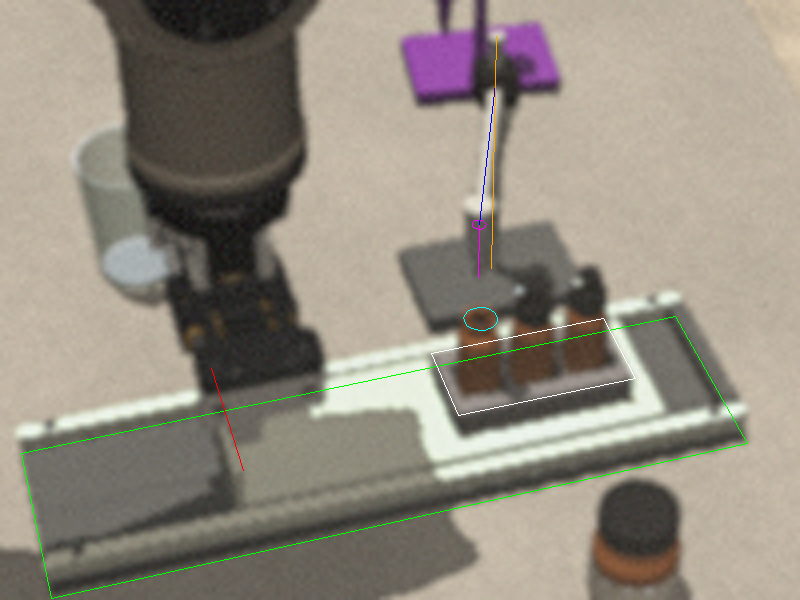

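View pics/s6raw.png

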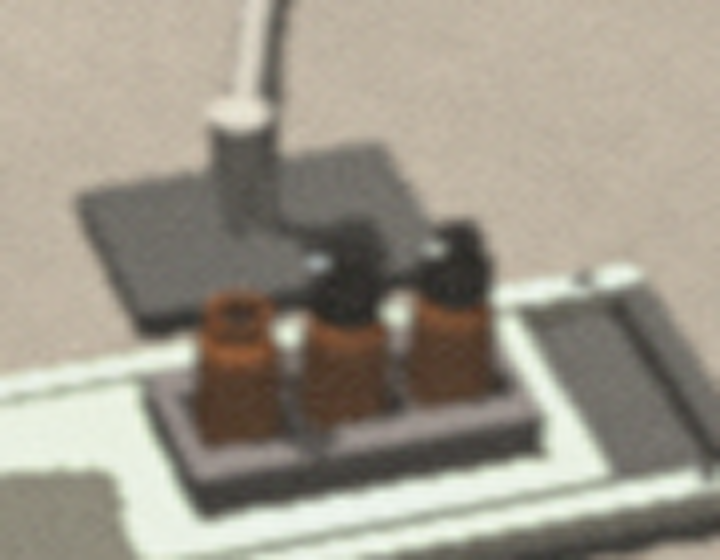

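View pics/t6.png

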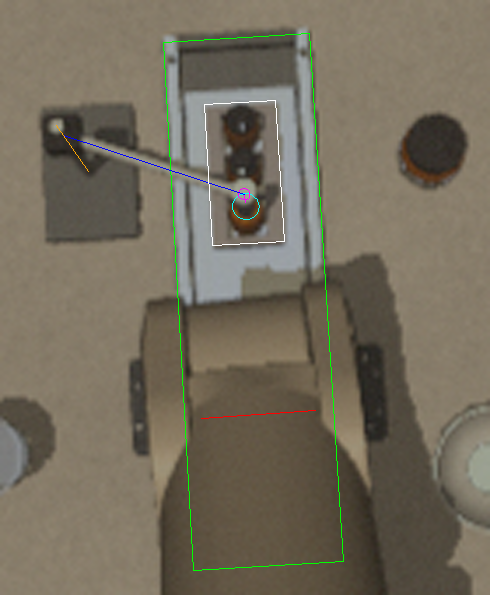

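The mouth is under the spout tip: in the side picture the spout axis is at column ~300 and the mouth at ~299.8. Depth data agree to about 1–2 mm. I'll unhook by moving inward off the lip, then lift.

{"op": "servo_tool", "data": {"motion": [[0,0.005,0,0,0,0,0],[0,0.012,0,0,0,0,0],[0,0.012,0,0,0,0,0],[0,0.012,0,-0.02,0,0,0],[0,0.012,0,-0.05,0,0,0],[0,0.012,0,-0.09,0,0,0],[0,0.012,0,-0.13,0,0,0],[0,0,0,-0.17,0,0,0],[0,-0.03,0,-0.2,0,0,0],[0,-0.05,0,-0.2,0,0,0]]}}

```text
time_s: 11.85
tool_pos: [0.4993, -0.0881, 0.1968]
tool_rot: [3.141, -0.003, 0.08]
contact_force: [0.2, -0.8, -0.3]
gripper_width: 0.0005
```

```bash
python3 chk.py 0.030 7; python3 - <<'E'
from fit import *
s=cams.grab_frame("side"); t=cams.grab_frame("top")
for n,p in(("s",s),("t",t)):
    w=cloud(p).reshape(-1,3); d=w-O; b=np.stack([d@ex,d@ey,w[:,2]],-1)
    k=(b[:,2]>.12)&(b[:,2]<.19)&(abs(b[:,1])<.012)&(abs(b[:,0]+.07)<.03); print(n,"spout",np.median(b[k],0).round(4),k.sum())
    k=(b[:,2]>.07)&(b[:,2]<.1)&(abs(b[:,1])<.02)&(abs(b[:,0]+.067)<.016); print(n,"mouth",np.median(b[k],0).round(4),k.sum())
    k=(b[:,2]>.04)&(b[:,2]<.06)&(abs(b[:,1])<.044)&(abs(b[:,0]+.22)<.02); print(n,"lip",np.median(b[k],0).round(4))
    for q in("mouth","bottle_open","beaker","dish","jar"):
        for r in cams.trace(p,q)[:1]: print(n,q,round(r["conf"],2),np.array(r["location"]).round(1))
cv2.imwrite("pics/s8.png",cv2.resize(s["color"][155:235,270:360],None,fx=8,fy=7,interpolation=cv2.INTER_CUBIC))
E
```

```text
11.95 -0.2625949912544437 -0.00020099256423340304 [-0.25178898 -0.22362512  0.71099839]
s -0.034 [-0.0358 -0.0047  0.0834] 97
s 0 [-0.0033 -0.0059  0.0955] 141
s 0.034 [ 0.0308 -0.0048  0.0942] 142
t -0.034 [-0.0375 -0.0026  0.0815] 51
t 0 [-0.0031 -0.0005  0.0971] 72
t 0.034 [ 0.0304 -0.0002  0.0969] 78
s spout [-0.0665 -0.0031  0.1688] 119
s mouth [-0.0661 -0.005   0.0827] 117
s lip [-0.2242 -0.0063  0.0526]
s mouth 0.73 [204.7 297.4]
s bottle_open 0.65 [208.1 300.1]
s beaker 0.79 [175.5 215.5]
s dish 0.55 [296.9 230.8]
s jar 0.58 [256.3 340.5]
t spout [-0.0658  0.0003  0.1772] 54
t mouth [-0.068  -0.0015  0.0797] 60
t lip [nan nan nan]
t mouth 0.57 [169.7 231.9]
t bottle_open 0.65 [184.8 269.9]
t beaker 0.86 [251.9 193.5]
t dish 0.83 [255.4 343. ]
t jar 0.7 [162.2 322.8]
  return _methods._mean(a, axis=axis, dtype=dtype,
  ret = um.true_divide(
```

View pics/s7.png

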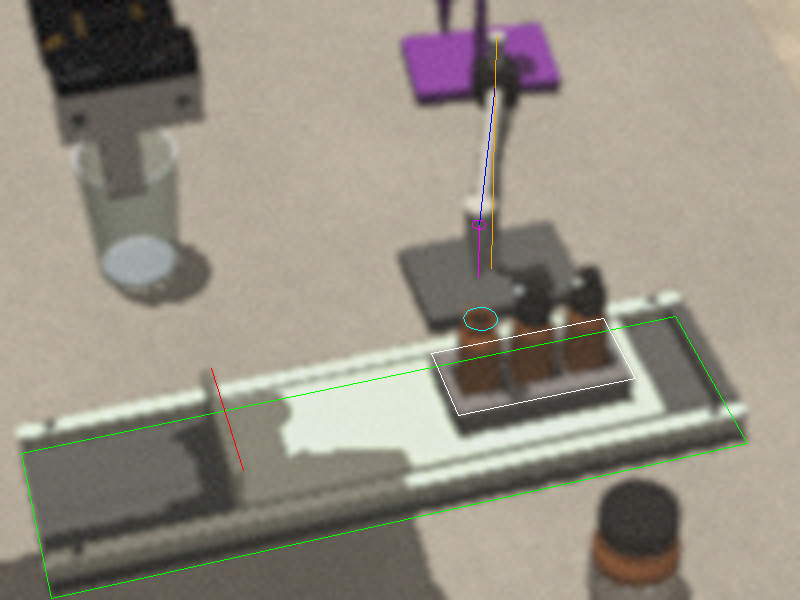

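View pics/s8.png

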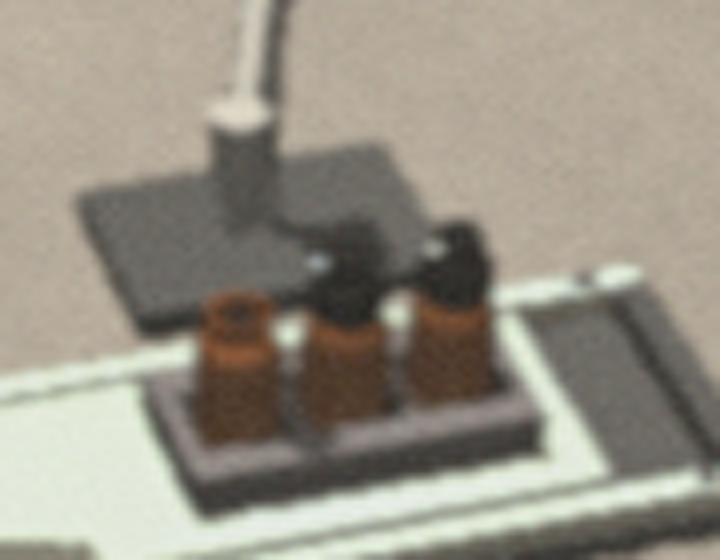

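The tray stayed where I left it, the bottles are upright and the gripper is clear. Spout and mouth agree to about 0.5 mm in the side view and 2 mm in the top view along the rails, so I'm handing in.

```bash
python3 -c "
from plant import env,sensors
print(env.finish_job(), sensors.observe()['time_s'])"
```

```text
the job is handed in; nothing more can be done
the job is handed in; nothing more can be done
```

I hooked the closed fingertips behind the tray's lip and drew the tray out about 30 mm along its rails. That puts the uncapped bottle, which stood in the front pocket, under the grey stand's spout. I then unhooked inward, lifted clear and handed the job in at about 12 s on the robot's clock.

**Last checks:**
- **Spout and mouth:** along the rails the spout is at -66.5 mm and the mouth at -66.1 mm in the side camera. In the top camera they are at -65.8 and -68.0 mm. Both are well within the 6 mm limit.
- **Bottles and tray:** the bottles looked upright and seated after I let go, and the tray had not shifted.
- **Beaker, dish and jar:** I located these only once the job was done. The beaker's pixel position was within about 4 pixels of the start, and the dish and jar looked unmoved in the pictures.
- **Robot:** the gripper was clear of everything.

**What disagreed:**
- **Fingertip height:** the fingertips really sat about 37–42 mm above the reported TCP. My first pull therefore passed over the lip without touching the tray. I measured the offset with the side camera, went lower and pulled again.
- **Mouth detection:** the trained network's top-view detection of the mouth, at (row 170, col 232), was clearly wrong. It lands on the stand's foot, so I ignored it.

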